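Uncover the dust filter

ROBOT

A 6-joint arm with a two-finger parallel gripper is mounted at the origin on the work surface. World frame = base frame: x ahead of the robot, y to its left, z up, the work surface at z = 0. Lengths are in m, angles in rad, forces in N, time in s.
With the tool pointing down it reaches from about 0.3 to 0.95 m from the base axis. Payload 3.1 kg.
Tool frame: the origin (TCP) lies at the very end of the fingers, on their centre line; the grasp point (between the pads) lies 19 mm behind it; z points along the fingers, y is the line along which they close (so a half turn about z gives the same grasp; the last joint's range is limited). The gripper opens to 85 mm and grips with 20 to 120 N. Pads are 22 mm wide; open, the fingers measure 114 mm over their backs; the gripper's body (76 mm by 85 mm) begins 54 mm behind the grasp point. The pads swing forward as they close: fully open they stand 13 mm farther back than shut.
Start: joints at [-1.198, 0.308, 1.634, -0, 1.2, -0.07], TCP at [0.268, -0.565, 0.231] pointing down, gripper open.
Joint ranges: [-3.06, 3.06], [-0.79, 1.96], [0.05, 2.63], [-1.19, 4.34], [0.05, 2.64], [-2.94, 2.94]. Speed limits (rad/s): [2.79, 2.79, 3.14, 3.14, 3.14, 3.14].

INTERFACE

Orientations are given as a unit quaternion [x, y, z, w].
In Python, from bench import env, vision, finish_job gives the robot as it stands.
- The arm moves only by the shell command python3 -m handwheel 'ROWS' [FORCE]. ROWS is JSON, a list that holds one entry, the list of rows, each a list of 7 numbers: the turn, a rotation vector about the tool's x, y, z in rad, then the shift along the tool's x, y, z in mm, then the finger opening in mm, from 0 to 85.4. A call has 1 to 12 rows; each row is the pose to reach, as a shift and turn from the pose commanded when the call began, along the tool's axes at that moment; what a row does not reach only later rows make up. A row lasts 1/12 s, in which the tool goes at most 41.7 mm and 7.16 degrees, less where a joint would pass 70% of its speed; a pose out of reach is approached as far as the arm can. A call with a gripper value outside its range is refused whole. The fingers move at their own pace and stop on an object; FORCE is the grip in N (left out, the last holds). Time passes only in rows, so rows that repeat a pose let the fingers close. It gives the time, the measured TCP pose, the force, the opening and the grip force at its end, in the units of the state.
- env.get_obs(): the state, without advancing time (a new reading comes with each control period).
- vision.snapshot(name): name is "scene" or "side" or "wrist"; returns the picture (384x512x3 uint8, red, green, blue); there is no depth.
- vision.camera_model(name): a dict with "intrinsics" (3x3 intrinsics, pixels), "rvec" (rotation vector, rad) and "tvec" (3), from world to camera coordinates, as OpenCV has them. Camera axes: x right, y down, z forward; pixel columns grow to the right and rows downward; lengths in m; the calibration is good to about 2 mm. A picture is of the moment at which its call begins: read the wrist's pose just before it. camera_model takes no time and is no camera call; for the wrist camera it gives the pose at the moment of the call.
- finish_job(): hands the job in; it is judged then, once.
The state is a dict: "t": time; "qpos": joint angles; "joint_velocities": joint speeds; "joint_efforts": joint torques, N m; "ee_pos": TCP position; "orientation": TCP orientation; "force": force on the tool from outside, world axes, zero at the start; "moment": the same for the moment, N m; "finger_gap": finger opening in m; "finger_force": force on a finger pad.
Only numpy, scipy, OpenCV 4.12 (cv2) and the standard library are available. Lean on these libraries where they do the work, as an engineer would, in place of code of your own. Each camera call takes 0.05 s, during which the arm holds its last target. There are 200 camera calls.

TASK

Open the dust-filter box so that its filter can be changed: with the cover still on its seat, press the orange snap tab down until it is flush, then push the blue cover along its rails, off the seat and up to the end stop of the parking shelf. Only press and push with the fingers: do not lift the cover, and leave the toys, tape, glue and sanding block where they are.

Things in the scene. Friction and masses are not known exactly. Their poses are not given: they have to be found in the camera images.
- filter_box: Grey dust-filter box fixed to the bench, 190 (x) by 295 (y) by 70 mm high. Origin: on the bench, midway between its two dark side rails; +y is the way the cover slides off, z up. The slide floor is 70 mm above the bench, between rails with inner faces at x = -58 and +58 mm and tops at 84 mm. A back wall (top 84 mm) has its inner face at y = -138 mm. Beyond the +x rail is a flat deck, 70 mm high.
- seat (a point): Centre of the seat, on the slide floor (y = -75 mm of filter_box, 70 mm above the bench): a 72 by 70 mm opening with a pleated white paper filter in it, hidden under the cover at the start.
- end_stop (a point): Foot of the inner face of the dark end stop, at the far end of the parking shelf (x = 0, y = +135 mm of filter_box, on the slide floor, 70 mm above the bench); the stop is 10 mm thick and 20 mm high. The parking shelf is the slide floor between the tab and this stop.
- cover: Blue loose cover, about 0.25 kg: plate 112 (x) by 120 (y, sliding way) by 10 mm on 3 mm runners; its top is 13 mm above its underside. A white rib 60 (x) by 12 (y) by 22 mm high stands across the middle of the top. Origin: centre of the underside; at the start at about y = -75 mm of filter_box, axes parallel; against the end stop at y = +75 mm. 2 mm play to each rail.
- tab (a joint): Travel of the orange snap tab, m: 0 to 0.0015 at the start (out), grows as it is pressed straight down; at 0.010 its top is flush with the slide floor, 0.013 is its stop. It takes about 5 N and stays where it is left (no return). While out it blocks the cover's leading edge; with 0.0085 or more of travel the cover passes over it.
- tab_top (a point): Centre of the top face of the orange snap tab (moves with it), 36 (x) by 30 mm (y), at x = 0, y = +5 mm of filter_box, just beyond the cover's leading edge. At zero travel the top is 10 mm above the slide floor (80 mm above the bench).
- toy_fish: Bystander: light wooden fish blank, 34 by 77 by 16 mm, flat on the deck of the filter box. Origin: on its underside.
- toy_bear: Bystander: light wooden bear blank, about 60 by 90 by 20 mm, flat on the bench beyond the box. Origin: on its underside.
- toy_snail: Bystander: light wooden snail blank, about 65 by 110 by 20 mm, flat on the bench on the robot's side of the box. Origin: on its underside.
- tape_roll: Bystander: yellow roll of tape, 76 mm across, 50 mm high, beyond the box. Origin: centre of its underside.
- glue_bottle: Bystander: white glue bottle with a red cap, 52 mm across, 120 mm high, upright beyond the box. Origin: centre of its underside.
- sanding_block: Bystander: cork sanding block, 50 by 90 by 30 mm, on the bench on the robot's side of the box. Origin: centre of its underside.
There are look-alikes about, which are no part of the job. There is more than one size of the cover; the job needs the middle-sized.

How it is judged:
On the way:
1. the tab is pressed down (at least 8.5 mm) while the cover is still on its seat (less than 10 mm from its seated place) (value of joint tab above 0.0085 m and y of cover in the frame of filter_box below -0.065 m), for 0.1 s.
At the end, for the whole second after the job is handed in: The cover lies flat (within 0.06 rad, underside within 5 mm of the slide floor) and at rest between the rails on the parking shelf, within 15 mm of the end stop, and the robot is clear of it (y of cover in the frame of filter_box between 0.06 and 0.085 m and x of cover in the frame of filter_box between -0.01 and 0.01 m and z of cover in the frame of filter_box between 0.065 and 0.075 m and angle between cover's own z axis and vertical below 0.06 rad and linear speed of cover below 0.02 m/s); the robot touches nothing.
It fails at once if the cover is lifted (its underside more than 15 mm above the slide floor) or tipped by more than 0.3 rad (z of cover in the frame of filter_box above 0.085 m or angle between cover's own z axis and vertical above 0.3 rad).
It fails at once if a bystander is moved by more than 30 mm or knocked over (distance of any of toy_fish, toy_bear, toy_snail, tape_roll, glue_bottle, sanding_block from where it was at the start of the episode above 0.03 m or angle between any of toy_fish, toy_bear, toy_snail, tape_roll, glue_bottle, sanding_block's own z axis and vertical above 0.5 rad).
It also fails if it takes over 48 s, if anything falls off the work surface, if the arm or the gripper's body presses on something with over 40 N, if the wrist force passes 120 N, or if a joint passes its speed limit or range.

## Working session

There is one attempt and no reset: what is moved stays moved. The work goes in short steps, Python scripts to look and compute and a shell command to move; the robot and the scene stay as the last step left them, time stands still between calls to the robot, and variables do not carry over. Pictures are saved under pics/ and viewed, at most 10 in all, crops included, and the job is handed in when it is done.

```bash
mkdir -p pics; ls
python3 - <<'E'
from bench import env,vision
import cv2
for n in("scene","side"):
    cv2.imwrite(f"pics/{n}0.png",vision.snapshot(n)[:,:,::-1])
    m=vision.camera_model(n);print(n,m)
o=env.get_obs();print(o['t'],o['ee_pos'],o['orientation'],o['finger_gap'])
E
```

```text
pics
scene {'intrinsics': array([[482.20425774,   0.        , 257.99833363],
       [  0.        , 482.20425774, 186.04094522],
       [  0.        ,   0.        ,   1.        ]]), 'rvec': array([ 2.16920622,  1.31158066, -0.46578113]), 'tvec': array([-0.27695563, -0.37687661,  1.507627  ])}
side {'intrinsics': array([[407.82737581,   0.        , 260.16601989],
       [  0.        , 407.82737581, 194.12618537],
       [  0.        ,   0.        ,   1.        ]]), 'rvec': array([ 2.08749813, -0.39833081,  0.24860606]), 'tvec': array([-0.58175127,  0.19267524,  0.63305294])}
0.1 [ 0.26748993 -0.56402901  0.23012749] [ 9.75588368e-01  2.19604599e-01 -1.67862469e-04 -1.06180900e-03] 0.08515307500134613
```

View pics/scene0.png

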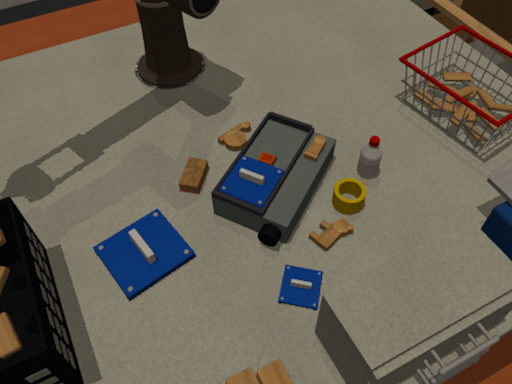

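View pics/side0.png

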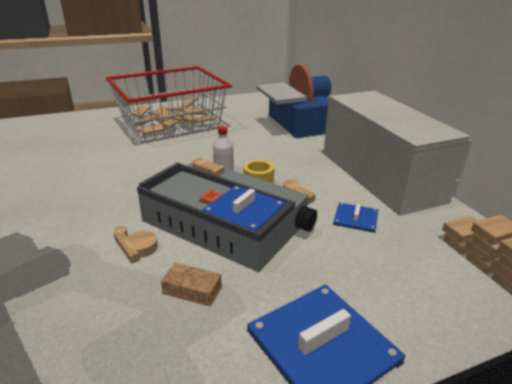

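The scene view shows the cover on its seat, with its rib at about (253,175), the orange tab at (268,159) and the end stop near (290,120). In the side view the rib is at (244,200) and the tab at (210,197). The larger and smaller blue plates lying on the bench are look-alikes.

```bash
cat > h.py <<'E'
from bench import env,vision
import cv2,numpy as np
def ray(n,uv,z):
    m=vision.camera_model(n);R=cv2.Rodrigues(m['rvec'])[0];C=-R.T@m['tvec']
    d=(R.T@np.linalg.inv(m['intrinsics'])@np.c_[np.atleast_2d(uv),np.ones(len(np.atleast_2d(uv)))].T).T
    return C+d*((z-C[2])/d[:,2])[:,None]
def masks(im):
    h=cv2.cvtColor(im,cv2.COLOR_RGB2HSV)
    return {'orange':cv2.inRange(h,(0,170,120),(14,255,255)),'blue':cv2.inRange(h,(105,150,50),(125,255,255)),'white':cv2.inRange(h,(0,0,150),(180,60,255))}
def blob(m,seed):
    n,l,s,c=cv2.connectedComponentsWithStats(m)
    k=min(range(1,n),key=lambda i:np.hypot(*(c[i]-seed))+(1e3 if s[i,4]<20 else 0))
    return (l==k).astype(np.uint8),c[k],s[k]
E
python3 - <<'E'
from h import *
for n,st,sr,sb in(("scene",(268,159),(253,175),(253,182)),("side",(210,197),(244,200),(240,207))):
    im=vision.snapshot(n);M=masks(im)
    _,c,s=blob(M['orange'],st);print(n,'tab',c,s,ray(n,c,.08)[0])
    _,c,s=blob(M['white'],sr);print('rib',c,s,ray(n,c,.100)[0])
    b,c,s=blob(M['blue'],sb)
    q=cv2.convexHull(cv2.findContours(b,0,2)[0][0] if 0 else max(cv2.findContours(b,0,2)[0],key=len))
    print('blue',c,s)
    P=ray(n,q[:,0].astype(float),.083)[:,:2].astype(np.float32)
    r=cv2.minAreaRect(P*1000);print(r);print(cv2.boxPoints(r))
E
```

```text
scene tab [266.47107438 157.51239669] [259 152  16  12 121] [0.54391437 0.0527006  0.08      ]
rib [251.74193548 173.5       ] [241 169  22  10  62] [ 0.58687318 -0.00857289  0.1       ]
blue [251.1332533  181.49159664] [ 218  155   66   53 1666]
((590.5318603515625, -12.206588745117188), (112.95931243896484, 119.99352264404297), 35.64726257324219)
[[509.66965     3.6320229]
 [579.6011    -93.87715  ]
 [671.39404   -28.0452   ]
 [601.46265    69.463974 ]]
side tab [209.93457944 195.94392523] [202 191  18  11 107] [0.53860865 0.04709936 0.08      ]
rib [243.25423729 196.16949153] [233 189  21  15 118] [ 0.58885584 -0.00748276  0.1       ]
blue [245.19629874 208.53800397] [ 203  187   82   43 1513]
((588.1404418945312, -14.476287841796875), (110.16149139404297, 119.45330810546875), 36.184165954589844)
[[508.42188     1.2117805]
 [578.94507   -95.20178  ]
 [667.859     -30.164356 ]
 [597.3358     66.24921  ]]
```

Both views agree. The cover is at about (0.589,-0.013) and measures 112x120 mm. The slide direction has a yaw of 125.9°, and the tab is 80 mm further along, as specified. Next I work out the hover move.

```bash
cat >> h.py <<'E'
from scipy.spatial.transform import Rotation as Ro
cov=np.array([.5893,-.0133]);yaw=np.radians(125.9);u=np.array([np.cos(yaw),np.sin(yaw)]);v=np.array([u[1],-u[0]]);org=cov+.075*u
goalR=Ro.from_matrix(np.c_[np.r_[u,0],np.r_[v,0],[0,0,-1]])
def rel(bx,by,z):
    o=env.get_obs();R=Ro.from_quat(o['orientation']);p=np.r_[org+bx*v+by*u,z]
    print('row to',(bx,by,z),p.round(4),np.round((R.inv()*goalR).as_rotvec(),3),np.round(R.inv().apply(p-o['ee_pos'])*1000,1))
def where():
    o=env.get_obs();d=o['ee_pos'][:2]-org
    print('t',o['t'],'box xy mm',(d@v*1000).round(1),(d@u*1000).round(1),'z',o['ee_pos'][2].round(4),'F',np.round(o['force'],1),'q',np.round(o['qpos'],2),o['finger_gap'])
E
python3 -c "
from h import *
where();rel(0,.007,.16)"
```

```text
t 0.2 box xy mm -583.7 -332.7 z 0.2305 F [ 0.   0.3 -0.1] q [-1.2   0.31  1.63  0.    1.2  -0.07] 0.085315479293088
row to (0, 0.007, 0.16) [0.5412 0.0531 0.16  ] [-1.000e-03 -1.000e-03 -1.755e+00] [ 511.8 -440.5   71.2]
```

```bash
python3 -m handwheel '[[[0,0,-0.12,41,-35,0,0],[0,0,-0.24,80,-70,0,0],[0,0,-0.36,120,-104,0,0],[0,0,-0.48,150,-130,0,0],[0,0,-0.6,180,-155,0,0],[0,0,-0.72,210,-181,0,0],[0,0,-0.84,240,-207,0,0],[0,0,-0.96,270,-232,0,0],[0,0,-1.08,300,-258,0,0],[0,0,-1.2,330,-284,0,0],[0,0,-1.32,360,-310,0,0],[0,0,-1.32,360,-310,0,0]]]' 20; python3 -c "
from h import *
where();rel(0,.007,.16)"
```

```text
t: 1.2
ee_pos: [0.4613, -0.1261, 0.2314]
orientation: [0.633, 0.774, 0.001, -0.0]
force: [-0.0, -0.5, 1.1]
finger_gap: -0.0002
finger_force: 0.0
t 1.2 box xy mm -169.8 -91.3 z 0.2314 F [-0.  -0.5  1.1] q [-0.36  0.02  1.97  0.    1.15 -0.56] -0.00016620795278280727
row to (0, 0.007, 0.16) [0.5412 0.0531 0.16  ] [ 0.002 -0.002 -0.427] [159.8 113.7  71.8]
```

```bash
python3 -m handwheel '[[[0,0,-0.1,30,22,0,0],[0,0,-0.2,60,44,10,0],[0,0,-0.3,90,65,25,0],[0,0,-0.4,120,87,40,0],[0.002,-0.002,-0.427,145,104,60,0],[0.002,-0.002,-0.427,160,113.5,72,0],[0.002,-0.002,-0.427,160,113.5,72,0],[0.002,-0.002,-0.427,160,113.5,72,0],[0.002,-0.002,-0.427,160,113.5,72,0]]]'
python3 - <<'E'
from h import *
where();rel(0,.007,.0685)
cv2.imwrite("pics/a.png",vision.snapshot("side")[:,:,::-1])
E
```

```text
t: 1.95
ee_pos: [0.5411, 0.0478, 0.1595]
orientation: [0.458, 0.889, -0.002, 0.0]
force: [0.3, -0.3, 0.8]
finger_gap: -0.0002
finger_force: 0.0
t 1.95 box xy mm -3.2 2.8 z 0.1595 F [ 0.3 -0.3  0.8] q [ 0.01  0.23  1.89 -0.    1.02 -0.61] -0.00022241238865692615
row to (0, 0.007, 0.0685) [0.5412 0.0531 0.0685] [-0.003  0.002 -0.007] [ 4.4  3.4 91. ]
```

View pics/a.png

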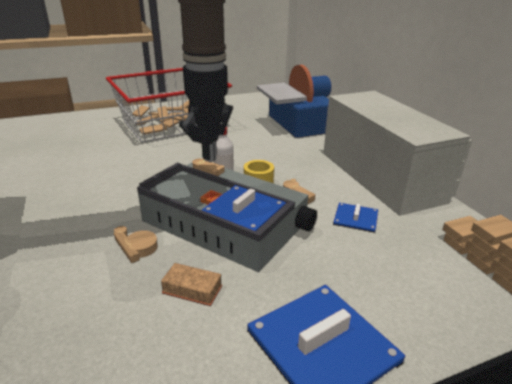

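The shut fingertips, at about (209,157), are directly above the tab at (210,197), so I descend and press.

```bash
python3 -m handwheel '[[[-0.003,0.002,-0.007,4.4,3.4,20,0],[-0.003,0.002,-0.007,4.4,3.4,45,0],[-0.003,0.002,-0.007,4.4,3.4,65,0],[-0.003,0.002,-0.007,4.4,3.4,75,0],[-0.003,0.002,-0.007,4.4,3.4,79,0],[-0.003,0.002,-0.007,4.4,3.4,82,0],[-0.003,0.002,-0.007,4.4,3.4,85,0],[-0.003,0.002,-0.007,4.4,3.4,88,0],[-0.003,0.002,-0.007,4.4,3.4,90,0],[-0.003,0.002,-0.007,4.4,3.4,91,0],[-0.003,0.002,-0.007,4.4,3.4,91,0],[-0.003,0.002,-0.007,4.4,3.4,91,0]]]'; python3 -c "
from h import *
where();rel(0,.007,.0685)"
```

```text
t: 3.0
ee_pos: [0.5421, 0.0532, 0.0694]
orientation: [0.455, 0.891, 0.001, 0.001]
force: [-2.7, -2.4, 4.9]
finger_gap: 0.0002
finger_force: 2.4
t 3.0 box xy mm 0.7 6.5 z 0.0694 F [-2.7 -2.4  4.9] q [ 0.02  0.37  1.93  0.    0.84 -0.61] 0.00019059346422587887
row to (0, 0.007, 0.0685) [0.5412 0.0531 0.0685] [ 0.002  0.001 -0.   ] [ 0.5 -0.7  0.9]
```

```bash
python3 -m handwheel '[[[0,0,0,0,0,0.7,0],[0,0,0,0,0,1.4,0],[0,0,0,0,0,1.4,0],[0,0,0,0,0,1.4,0]]]'; python3 -m handwheel '[[[0,0,0,0,0,-10,0],[0,0,0,0,0,-40,0],[0,0,0,0,0,-70,0],[0,0,0,-40,0,-75,0],[0,0,0,-70,0,-75,0],[0,0,0,-100,0,-75,0],[0,0,0,-112,0,-75,0],[0,0,0,-112,0,-75,0],[0,0,0,-112,0,-75,0]]]'
python3 - <<'E'
from h import *
where();rel(0,-.104,.090)
im=vision.snapshot("scene");M=masks(im)
_,c,s=blob(M['orange'],(268,159));print(c,s,ray("scene",c,.07))
im2=vision.snapshot("side")
cv2.imwrite("pics/b.png",np.hstack([cv2.resize(i[y:y+130,x:x+130],(400,400),interpolation=2) for i,x,y in((im,200,90),(im2,150,120))])[:,:,::-1])
E
```

```text
t: 3.33
ee_pos: [0.5421, 0.0533, 0.0674]
orientation: [0.455, 0.891, 0.001, 0.001]
force: [-1.2, -3.2, 4.8]
finger_gap: 0.0001
finger_force: 2.4
t: 4.08
ee_pos: [0.6064, -0.0367, 0.1413]
orientation: [0.456, 0.89, 0.001, -0.001]
force: [0.2, 0.5, 0.6]
finger_gap: 0.0001
finger_force: 0.0
t 4.0833 box xy mm 0.1 -103.9 z 0.1413 F [0.2 0.5 0.6] q [-0.13  0.37  1.74  0.    1.03 -0.76] 0.00010880841685272002
row to (0, -0.104, 0.09) [ 0.6063 -0.0368  0.09  ] [ 0.001 -0.002 -0.002] [-0.2 -0.2 51.3]
[270.17777778 160.97777778] [265 158  10   7  45] [[0.55015498 0.05957999 0.07      ]]
```

View pics/b.png

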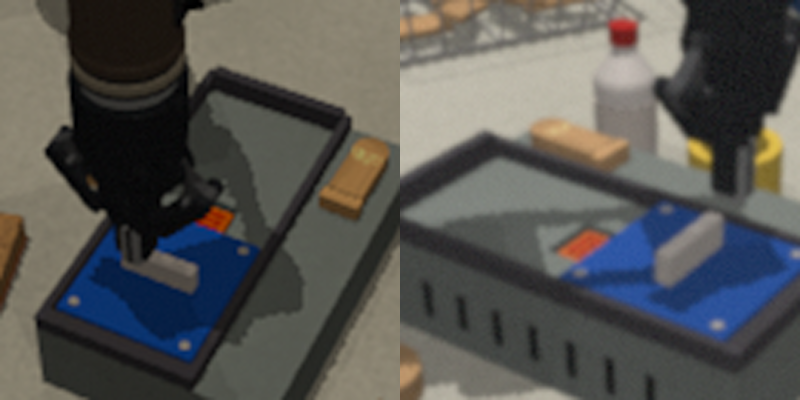

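The tab is pressed flush (right crop, around (583,245)), the cover is still seated and the fingers hover behind the rib. Next I lower them and start the push.

```bash
python3 -m handwheel '[[[0,0,0,-2,0,25,0],[0,0,0,-2,0,45,0],[0,0,0,-2,0,52,0],[0,0,0,-2,0,52,0],[0,0,0,5,0,52,0],[0,0,0,9,0,52,0],[0,0,0,12,0,52,0],[0,0,0,15,0,52,0],[0,0,0,20,0,52,0],[0,0,0,25,0,52,0],[0,0,0,30,0,52,0],[0,0,0,30,0,52,0]]]'
python3 - <<'E'
from h import *
where();rel(0,.058,.090)
im=vision.snapshot("side");b,c,s=blob(masks(im)['blue'],(240,207))
q=cv2.convexHull(max(cv2.findContours(b,0,2)[0],key=len));P=ray("side",q[:,0].astype(float),.083)[:,:2].astype(np.float32)
print(cv2.minAreaRect(P*1000), (P-org)@u)
E
```

```text
t: 5.18
ee_pos: [0.5895, -0.0122, 0.0906]
orientation: [0.455, 0.891, 0.001, 0.001]
force: [1.0, -0.4, 1.1]
finger_gap: 0.0
finger_force: 0.7
t 5.1833 box xy mm 0.8 -74.3 z 0.0906 F [ 1.  -0.4  1.1] q [-0.1   0.41  1.81  0.    0.92 -0.72] 6.0333757801703285e-06
row to (0, 0.058, 0.09) [0.5113 0.0944 0.09  ] [ 0.002  0.    -0.   ] [132.3  -0.8   0.6]
((580.9810791015625, -3.8858413696289062), (109.87928009033203, 120.34996032714844), 35.593475341796875) [-0.00445398 -0.02041535 -0.06513961 -0.08090519 -0.09478834 -0.11359455
 -0.11868662 -0.12050399 -0.12249076 -0.1228537  -0.12193373 -0.12063835
 -0.11917426 -0.10088585 -0.04980239 -0.01442365 -0.00440963 -0.00230923
 -0.00275203]
```

The cover is sliding freely: its centre is now at about y = -62 mm, 12 mm ahead of the TCP. It needs about 137 mm more to reach the stop.

```bash
python3 -m handwheel '[[[0,0,0,6,0,0,0],[0,0,0,16,-0.5,0,0],[0,0,0,28,-0.8,0,0],[0,0,0,42,-0.8,0,0],[0,0,0,56,-0.8,0,0],[0,0,0,70,-0.8,0,0],[0,0,0,84,-0.8,0,0],[0,0,0,98,-0.8,0,0],[0,0,0,110,-0.8,0,0],[0,0,0,119,-0.8,0,0],[0,0,0,125,-0.8,0,0],[0,0,0,128,-0.8,0,0]]]'; python3 -m handwheel '[[[0,0,0,2,0,0,0],[0,0,0,4,0,0,0],[0,0,0,6,0,0,0],[0,0,0,6,0,0,0]]]'
python3 - <<'E'
from h import *
where()
im=vision.snapshot("side");b,c,s=blob(masks(im)['blue'],(190,190))
q=cv2.convexHull(max(cv2.findContours(b,0,2)[0],key=len));P=ray("side",q[:,0].astype(float),.083)[:,:2].astype(np.float32)
print(cv2.minAreaRect(P*1000));y=(P-org)@u;print(y.min(),y.max())
E
```

```text
t: 6.23
ee_pos: [0.5125, 0.0913, 0.0896]
orientation: [0.455, 0.891, 0.0, -0.001]
force: [0.7, -1.2, -0.3]
finger_gap: -0.0002
finger_force: 1.0
t: 6.57
ee_pos: [0.5096, 0.0955, 0.0896]
orientation: [0.455, 0.89, 0.0, -0.001]
force: [0.2, 0.1, 0.2]
finger_gap: 0.0002
finger_force: 0.2
t 6.5667 box xy mm -0.8 59.8 z 0.0896 F [0.2 0.1 0.2] q [ 0.1   0.29  1.98  0.    0.87 -0.53] 0.00018545433033385108
((502.4440002441406, 104.3006820678711), (108.74918365478516, 127.2960205078125), 35.74989700317383)
0.007453629795402579 0.13482473904780296
```

```bash
python3 -m handwheel '[[[0,0,0,1,0,0,0],[0,0,0,2,0,0,0],[0,0,0,3,0,0,0],[0,0,0,3,0,0,0]]]'; python3 -m handwheel '[[[0,0,0,-5,0,0,0],[0,0,0,-12,0,0,0],[0,0,0,-12,0,-30,0],[0,0,0,-12,0,-70,0],[0,0,0,-30,0,-105,0],[0,0,0,-60,0,-140,0],[0,0,0,-90,0,-170,0],[0,0,0,-120,0,-170,0],[0,0,0,-120,0,-170,0]]]'
python3 - <<'E'
from h import *
where()
for n,s0 in(("side",(190,190)),("scene",(280,140))):
    im=vision.snapshot(n);b,c,s=blob(masks(im)['blue'],s0)
    q=cv2.convexHull(max(cv2.findContours(b,0,2)[0],key=len));P=ray(n,q[:,0].astype(float),.083)[:,:2].astype(np.float32)
    r=cv2.minAreaRect(P*1000);print(r,(np.array(r[0])/1000-org)@u,(np.array(r[0])/1000-org)@v)
    cv2.imwrite(f"pics/c_{n}.png",im[:,:,::-1])
E
```

```text
t: 6.95
ee_pos: [0.5094, 0.0958, 0.09]
orientation: [0.454, 0.891, -0.001, 0.002]
force: [2.8, -8.3, -0.9]
finger_gap: 0.0001
finger_force: 3.8
t: 7.7
ee_pos: [0.584, -0.0041, 0.2641]
orientation: [0.457, 0.89, 0.002, 0.005]
force: [-0.2, 0.3, 0.2]
finger_gap: 0.0002
finger_force: 0.0
t 7.7 box xy mm 1.1 -64.4 z 0.2641 F [-0.2  0.3  0.2] q [-0.08  0.19  1.71 -0.    1.23 -0.7 ] 0.00023194502725762465
((501.9367980957031, 104.81183624267578), (108.33557891845703, 126.03485870361328), 34.64773178100586) 0.0719028721786895 -0.0015103156091445442
((503.0434875488281, 107.93174743652344), (112.9219741821289, 125.2742919921875), 35.37163543701172) 0.07378119805739553 0.001215578610471688
```

View pics/c_side.png

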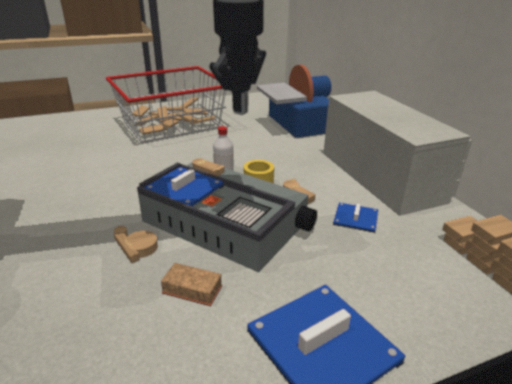

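View pics/c_scene.png

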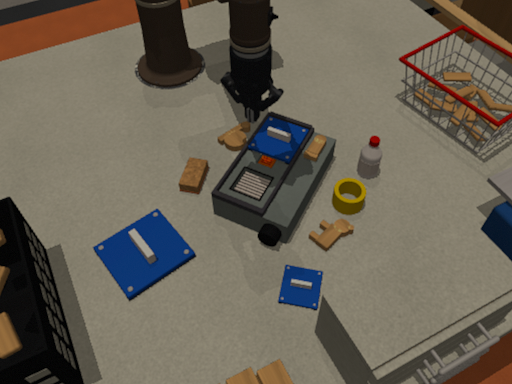

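The cover lies flat against the end stop, with its rib at (279,133) in the scene view. The filter is exposed at (252,183), the bystanders haven't moved and the arm is clear.

```bash
python3 -c "
from bench import finish_job
print(finish_job())"
```

```text
the job is handed in; nothing more can be done
None
```

I pressed the tab flush with the cover still seated, slid the middle-sized cover to the end stop (centre measured at y ≈ 72–74 mm), left the bystanders where they were and handed the job in with the arm clear; no verdict was returned.

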